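# Lay out the clamp parts around the flange

### The job

Lay out the clamp parts on the bench: stand the wooden plug upright on the bench in the middle of the flange's opening, set the rubber foot upright on top of the plug and centred on it, and stand the brass coupling upright halfway between the flange and the drill vice, in line with them. Lay the square steel bar flat on the bench centred behind the flange (on the side away from the robot), parallel to the row that flange and vice form, with a gap of about 20 mm between flange and bar. Leave the plywood offcut, the two small brass inserts and the spray can where they stand.

Things in the scene. Friction and masses are not known exactly. Their poses are not given: they have to be found in the camera images.
- plug: Solid cylinder of pale wood, 56 mm diameter, 45 mm tall, standing upright, 60 to 105 g. Origin: centre of its underside; z up.
- foot: Swivel foot: black rubber base of 48 mm diameter (10 mm straight rim, then a cone up to 20 mm height) with an upright steel stem of 22 mm diameter from 20 to 45 mm height. Starts upright on the bench, base down, 75 to 130 g. Grip it by the stem. Origin: centre of the underside of the base; z up along the stem.
- coupling: Hexagonal brass coupling standing upright on the bench, 27 mm across flats, 31 mm across corners, 45 mm tall (much bigger than the brass inserts), with a dark round bore on top, 100 to 170 g. Origin: centre of its underside; z up, its x axis points at a corner, so y is square to a pair of flats.
- bar: Piece of square steel tube, 25 x 25 mm, 120 mm long, 3 mm wall, open ends, lying on the bench, 110 to 195 g. Origin: its very centre (12.5 mm above the bench as it lies); x along its length (either way round is the same).
- flange: Flat aluminium ring fixed to the bench, 130 mm outside diameter, 90 mm opening right down to the bench, 10 mm thick. Origin: centre of the opening, at bench height. Its y axis lies along the line through the centres of flange and vice (the vice lies at +y or at -y, 250 mm away, centre to centre); its x axis points away from the robot, square to that line.
- vice: Low grey drill vice fixed to the bench: base 110 mm (x) by 130 mm (y, along its jaws and along the row) by 18 mm, two jaws reaching 52 mm high. It may be to the left or to the right of the flange. Origin: centre of the underside of the base, which is the vice's centre; axes parallel to the flange's.
- offcut: Plywood offcut, 45 x 70 x 20 mm, lying loose: not to be moved. Origin: centre of its underside.
- insert_a: Small round brass insert, 21 mm diameter over its collar, 16 mm tall, loose: not to be moved. Origin: centre of its underside.
- insert_b: Another small round brass insert like insert_a, loose: not to be moved. Origin: centre of its underside.
- spray_can: Grey unlabelled spray can, 50 mm diameter, 130 mm tall, standing loose behind the row: not to be moved. Origin: centre of its underside.

How it is judged (in metres and radians):
At the end, for the whole second after the job is handed in: Plug upright on the bench within 14 mm of the flange's centre; foot upright on it, within 12 mm; coupling upright within 15 mm (each way) of the midpoint of flange and vice; bar flat, parallel within 0.17 rad, its centre 97.5 mm behind the flange's, within 15 mm each way; all at rest (horizontal distance between plug and flange below 0.014 m and height (world z) of each of plug, coupling below 0.004 m and angle between each of plug, foot, coupling's own z axis and vertical below 0.1 rad and horizontal distance between foot and plug below 0.012 m and z of foot in the frame of plug between 0.041 and 0.049 m and x of coupling in the frame of flange between -0.015 and 0.015 m and (y of coupling in the frame of flange between 0.11 and 0.14 m or y of coupling in the frame of flange between -0.14 and -0.11 m) and horizontal distance between coupling and vice below 0.145 m and x of bar in the frame of flange between 0.0825 and 0.1125 m and y of bar in the frame of flange between -0.015 and 0.015 m and height (world z) of bar between 0.008 and 0.017 m and angle between the x axis of bar and the y axis of flange, either way round below 0.17 rad and linear speed of each of plug, foot, coupling, bar below 0.01 m/s and angular speed of each of plug, foot, coupling, bar below 0.1 rad/s); the robot touches nothing.
It fails at once if the offcut, an insert or the spray can is shifted by more than 25 mm or tipped (distance of any of offcut, insert_a, insert_b, spray_can from where it was at the start of the episode above 0.025 m or angle between any of offcut, insert_a, insert_b, spray_can's own z axis and vertical above 0.4 rad).
It also fails if it takes over 96 s, if anything falls off the work surface, if the arm or the gripper's body presses on something with over 40 N, if the wrist force passes 120 N, or if a joint passes its speed limit or range.

### The arm

A 6-joint arm with a two-finger parallel gripper is mounted at the origin on the work surface. World frame = base frame: x ahead of the robot, y to its left, z up, the work surface at z = 0. Lengths are in mm, angles in rad, forces in N, time in s.
With the tool pointing down it reaches from about 275 to 1000 mm from the base axis. Payload 8.4 kg.
Tool frame: the origin (TCP) lies midway between the tips of the shut fingers; the grasp point (between the pads) lies 19 mm behind it; y points along the fingers, z is the direction in which the jaws open and shut, and the axes are right-handed (so a half turn about y gives the same grasp; the last joint's range is limited). The gripper opens to 85 mm and grips with 20 to 120 N. Pads are 22 mm wide; open, the fingers measure 114 mm over their backs; the gripper's body (76 mm by 85 mm) begins 54 mm behind the grasp point. The pads swing forward as they close: fully open they stand 13 mm farther back than shut.
Start: joints at [1.148, 0.353, 1.633, -0, 1.155, -0.002], TCP at [255.306, 570.48, 231.281] pointing down, gripper open.
Joint ranges: [-2.63, 2.63], [-0.92, 2.1], [0.06, 2.66], [-1.3, 4.44], [0, 2.69], [-3.02, 3.02]. Speed limits (rad/s): [2.22, 2.22, 2.79, 3.14, 3.14, 3.14].

### API

Orientations are given as [roll, pitch, yaw] about the fixed x, y, z axes, in that order (R = Rz(yaw) Ry(pitch) Rx(roll)).
In Python, from rig import r, imaging gives the robot as it stands. The module is installed in compiled form; this text tells all that it offers.
- The arm moves only by the tool send_rows, never from a script. Its argument "series" is a list of rows, each a list of 6 numbers: the shift along the tool's x, y, z in m, then the turn, a rotation vector about the tool's x, y, z in degrees. In form: [[dx, dy, dz, ax, ay, az], ...]. A call has 1 to 8 rows; each row shifts and turns the commanded pose from where the row before left it, along the tool's axes as they then stand; what a row does not reach is not made up. A row lasts 1/10 s, in which the tool goes at most 50 mm and 8.59 degrees, less where a joint would pass 70% of its speed; a pose out of reach is approached as far as the arm can. A call is refused whole if a number of a shift passes 0.05 or a number of a turn 8.59, either way. A call with a gripper value outside its range is refused whole. "gripper" is the opening, from 0 (shut) to 1 (fully open), set as the call begins (left out, the last holds). The fingers move at their own pace and stop on an object; "squeeze" is the grip in N (left out, the last holds). Time passes only in rows, so rows that do not move let the fingers close. It gives the time, the measured TCP pose, the force and the opening at its end, in the units of the state.
- r.sense(): the state, without advancing time (a new reading comes with each control period).
- imaging.grab_frame(name): name is "scene" or "top" or "wrist"; returns a dict with "frame" (384x512x3 uint8, red, green, blue), "depth" (384x512 float32, mm along the optical axis (not along the pixel's ray), 0 where there is no reading), "intrinsics" (3x3 intrinsics, pixels), "distortion" ([k1, k2, p1, p2, k3] as OpenCV has them; the pictures are not rectified), "origin" and "rotation" of the camera in the world. Camera axes: x right, y down, z forward; pixel columns grow to the right and rows downward; lengths in mm; the calibration is good to about 2 mm. A picture is of the moment at which its call begins.
- r.sign_off(): hands the job in, once; it reports no verdict.
The state is a dict: "clock": time; "qpos": joint angles; "qvel": joint speeds; "joint_efforts": joint torques, N m; "eef_pos": TCP position; "tcp_rot": TCP orientation; "contact_force": force on the tool from outside, world axes, zero at the start; "wrist_torque": the same for the moment, N m; "opening": opening from 0.0 (shut) to 1.0 (fully open).
Only numpy, scipy, OpenCV 4.12 (cv2) and the standard library are available. Lean on these libraries where they do the work, as an engineer would, in place of code of your own. Each camera call takes 0.05 s, during which the arm holds its last target.

## Working session

There is one attempt and no reset: what is moved stays moved. The work goes in short steps, Python scripts to look and compute and a tool call to move; the robot and the scene stay as the last step left them, time stands still between calls to the robot, and variables do not carry over. Pictures are saved under pics/ and viewed, and the job is handed in when it is done.

Besides the shell and the picture viewer there is one more tool, called after ">>>" as name(argument=value, ...), one argument or row to a line, values as JSON. send_rows: Moves the arm, as the interface text tells. Its arguments: {"type":"object","properties":{"series":{"type":"array","items":{"type":"array","items":{"type":"number"}}},"gripper":{"type":"number"},"squeeze":{"type":"number"}},"required":["series"]}

```bash
mkdir -p pics
python3 - <<'E'
from rig import r, imaging
import cv2
print(r.sense())
for n in ["top","scene","wrist"]:
    d=imaging.grab_frame(n)
    cv2.imwrite(f"pics/{n}0.png",d["frame"][:,:,::-1])
    import pickle; pickle.dump(d,open(f"{n}0.pkl","wb"))
    print(n,d["intrinsics"],d["distortion"],d["origin"],d["rotation"])
E
```

```text
{'clock': 0.0, 'qpos': array([ 1.14759984e+00,  3.53633691e-01,  1.63414050e+00,  7.46518105e-06,
        1.15519070e+00, -2.40042499e-03]), 'qvel': array([-0.00087355, -0.0010376 , -0.00023679, -0.00129296,  0.00108962,
       -0.00023292]), 'joint_efforts': array([ 7.13644458e-04, -6.05240750e+01, -3.42065191e+01,  1.03116227e-05,
        9.60477220e-03, -1.39178499e-05]), 'eef_pos': array([255.10717428, 570.04448075, 230.56798244]), 'tcp_rot': array([-1.57216855e+00,  1.01194784e-05, -4.20799092e-01]), 'contact_force': array([ 0.35974722,  0.09522793, -0.20745912]), 'wrist_torque': array([ 0.03767778,  0.00675311, -0.04685328]), 'opening': 1.0005465663974025}
top [[494.70121527   0.         257.64815579]
 [  0.         494.70121527 197.25940916]
 [  0.           0.           1.        ]] [0.03234914 0.         0.         0.         0.        ] [ 406.17104431   13.2856843  1100.18853881] [-2.99846233 -0.01067395 -1.5445807 ]
scene [[375.45941047   0.         258.05038362]
 [  0.         375.45941047 195.90028274]
 [  0.           0.           1.        ]] [-0.02937803  0.          0.          0.          0.        ] [ 986.52952427 -202.81703344  682.4520952 ] [-2.51022617 -0.0176607   1.11016879]
wrist [[304.4182938    0.         249.68223275]
 [  0.         304.4182938  189.80142421]
 [  0.           0.           1.        ]] [-0.03695823  0.          0.          0.          0.        ] [186.0731552  601.42273386 372.39050843] [2.84126518e+00 2.30903129e-04 1.14906109e+00]
```

View pics/top0.png

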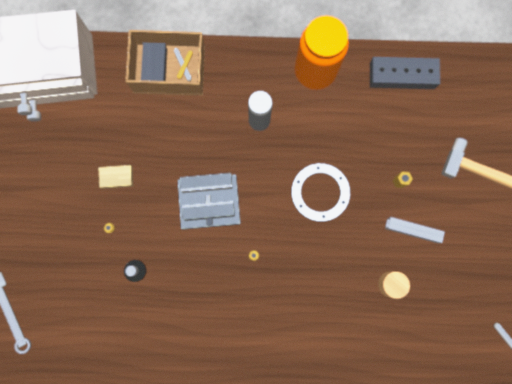

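View pics/scene0.png

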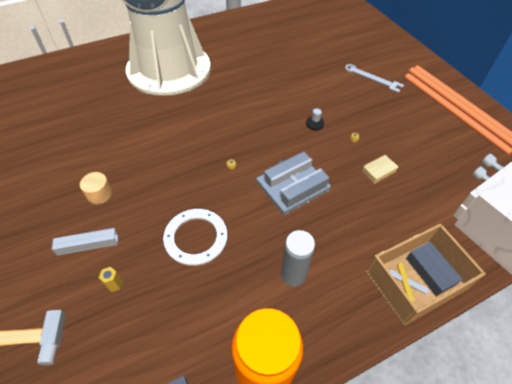

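View pics/wrist0.png

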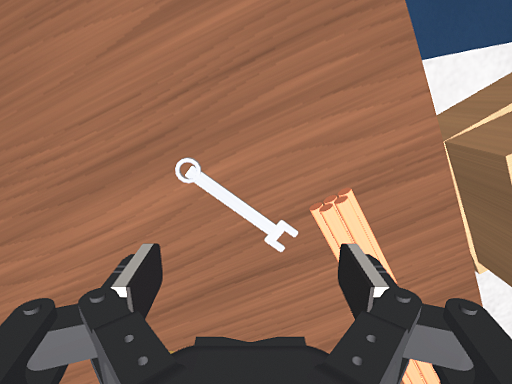

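```bash
cat > h.py <<'E'
import numpy as np, cv2, pickle
from scipy.spatial.transform import Rotation as R
def cloud(d):
    K=np.array(d["intrinsics"]);D=np.array(d["distortion"]);h,w=d["depth"].shape
    u,v=np.meshgrid(np.arange(w),np.arange(h))
    p=cv2.undistortPoints(np.stack([u,v],-1).reshape(-1,1,2).astype(np.float64),K,D).reshape(h,w,2)
    z=d["depth"].astype(float)
    c=np.dstack([p[...,0]*z,p[...,1]*z,z])
    Rm=R.from_euler('xyz',d["rotation"]).as_matrix()
    P=c@Rm.T+np.array(d["origin"]); P[z==0]=np.nan
    return P
def proj(d,X):
    Rm=R.from_euler('xyz',d["rotation"]).as_matrix()
    c=(np.atleast_2d(X)-d["origin"])@Rm
    return cv2.projectPoints(c,np.zeros(3),np.zeros(3),np.array(d["intrinsics"]),np.array(d["distortion"]))[0].reshape(-1,2)
E
python3 - <<'E'
from h import *
for n in ["top","scene"]:
    d=pickle.load(open(f"{n}0.pkl","rb")); P=cloud(d)
    Z=P[...,2]
    ok=(P[...,0]>200)&(P[...,0]<800)&(abs(P[...,1])<500)
    tab=ok&(abs(Z)<7); print(n,"table z",np.nanmedian(Z[tab]), np.nanstd(Z[tab]))
    m=(ok&(Z>5)&(Z<250)).astype(np.uint8)
    k,L,S,C=cv2.connectedComponentsWithStats(m,connectivity=4)
    for i in range(1,k):
        if S[i,4]<25: continue
        q=P[L==i]; zt=np.percentile(q[:,2],90)
        t=q[q[:,2]>zt-4]
        (cx,cy),(a,b),th=cv2.minAreaRect(t[:,:2].astype(np.float32))
        print(np.round(C[i]),S[i,4],"ztop %.1f"%zt,"rect c %.1f %.1f size %.1f %.1f ang %.1f"%(cx,cy,a,b,th),"mean",t[:,:2].mean(0).round(1))
E
```

```text
top table z 0.7959083163916603 2.0545119439082513
[56. 86.] 1859 ztop 110.8 rect c 788.5 440.5 size 23.2 119.0 ang 0.2 mean [791.1 452. ]
[188.  90.] 251 ztop 62.4 rect c 798.7 154.0 size 30.6 2.5 ang 89.9 mean [798.8 153.4]
[259. 111.] 792 ztop 132.1 rect c 742.0 7.8 size 44.1 45.2 ang 32.3 mean [741.6   7.3]
[ 32. 112.] 173 ztop 92.7 rect c 727.0 494.4 size 10.7 17.2 ang 86.6 mean [726.6 495.6]
[461. 162.] 851 ztop 27.9 rect c 653.7 -461.5 size 88.8 88.7 ang 68.8 mean [ 656.7 -440.5]
[320. 192.] 1374 ztop 13.1 rect c 579.5 -133.1 size 127.1 125.5 ang 1.0 mean [ 578.2 -132.6]
[116. 177.] 693 ztop 23.1 rect c 600.4 321.6 size 44.8 69.5 ang 5.9 mean [599.8 320.9]
[402. 180.] 229 ztop 47.6 rect c 609.5 -312.8 size 27.2 27.9 ang 3.5 mean [ 609.1 -312.4]
[208. 201.] 3042 ztop 54.2 rect c 557.3 115.4 size 92.0 109.7 ang 6.6 mean [556.8 115.6]
[415. 230.] 726 ztop 27.9 rect c 500.1 -339.0 size 121.3 25.8 ang 76.4 mean [ 500.2 -337.9]
[109. 228.] 76 ztop 19.1 rect c 487.1 328.9 size 16.0 15.2 ang 19.0 mean [487.  328.7]
[253. 255.] 71 ztop 18.5 rect c 434.9 12.0 size 16.9 15.4 ang 46.6 mean
[... 970 characters left out ...]
.6 rect c 438.6 12.0 size 15.2 15.6 ang 19.3 mean [438.8  11.9]
[482. 189.] 859 ztop 109.1 rect c 796.4 436.1 size 16.5 113.2 ang 7.9 mean [793.4 441.1]
[ 95. 187.] 676 ztop 45.2 rect c 385.2 -289.9 size 54.1 51.7 ang 83.3 mean [ 386.  -290.3]
[195. 237.] 1482 ztop 10.8 rect c 582.8 -134.2 size 127.5 129.2 ang 66.1 mean [ 586.5 -135.4]
[ 84. 241.] 984 ztop 25.2 rect c 502.8 -340.1 size 120.0 28.4 ang 76.6 mean [ 503.6 -339.9]
[297. 257.] 1326 ztop 130.1 rect c 744.5 7.5 size 44.1 45.8 ang 22.5 mean [745.2   6.5]
[110. 278.] 339 ztop 44.8 rect c 612.9 -312.1 size 26.3 29.5 ang 61.7 mean [ 613.5 -311.9]
[ 42. 336.] 1503 ztop 25.6 rect c 656.3 -461.8 size 88.5 87.8 ang 67.0 mean [ 661.6 -442.6]
```

```bash
cat >> h.py <<'E'
def plan(p0,yaw0,p1,yaw1,n):
    """rows in tool axes, tool pointing down; yaw deg; mm in"""
    p=np.array(p0,float);y=yaw0;out=[]
    for i in range(n):
        tgt=np.array(p0)+(np.array(p1)-np.array(p0))*(i+1)/n
        ty=yaw0+(yaw1-yaw0)*(i+1)/n
        B=R.from_euler('xyz',[-90,0,y],degrees=True).as_matrix()
        s=np.round((B.T@(tgt-p))/1000,3)
        a=np.round(-(ty-y),1)
        out.append([*(float(v) for v in s),0,float(a),0]); p=p+B@s*1000; y=y-a
    for i in range(0,n,8): print(str(out[i:i+8]).replace('0.0,','0,'))
    print("end",p.round(1),round(y,1)); return p,y
E
python3 - <<'E'
from h import *
for n,(cx,cy) in {"top":(404,178),"scene":(110,278)}.items():
    d=pickle.load(open(f"{n}0.pkl","rb")); P=cloud(d);Z=P[...,2]
    m=(Z>7)&(abs(P[...,0]-558)<90)&(abs(P[...,1]-115)<90)
    for lo,hi in((7,23),(45,60),(7,60)):
        q=P[m&(Z>lo)&(Z<hi)][:,:2].astype(np.float32)
        print(n,lo,hi,cv2.minAreaRect(q))
    # flange circle fit
    m=(Z>7)&(Z<16)&(np.hypot(P[...,0]-581,P[...,1]+133)<75)
    q=P[m][:,:2].astype(np.float32); print("flange",cv2.minEnclosingCircle(q))
    c=d["frame"][cy-24:cy+24,cx-32:cx+32,::-1]
    cv2.imwrite(f"pics/hex_{n}.png",cv2.resize(c,(640,480),interpolation=cv2.INTER_CUBIC))
E
python3 -c "
from h import *
plan([255.3,570.5,231.3],-24.1,[383,-290,160],-84.8,22)"
```

```text
top 7 23 ((547.5015258789062, 114.11338806152344), (132.887939453125, 134.9292449951172), 2.074962615966797)
top 45 60 ((557.4763793945312, 115.63362121582031), (92.5961685180664, 110.22023010253906), 6.765744209289551)
top 7 60 ((547.5015258789062, 114.11338806152344), (132.887939453125, 134.9292449951172), 2.074962615966797)
flange ((577.214599609375, -136.39772033691406), 67.9996109008789)
scene 7 23 ((554.3242797851562, 114.46809387207031), (111.25904846191406, 130.5709991455078), 6.58550500869751)
scene 45 60 ((561.2655639648438, 115.59841918945312), (93.65303802490234, 111.7109603881836), 5.9794697761535645)
scene 7 60 ((554.3242797851562, 114.46809387207031), (111.25904846191406, 130.5709991455078), 6.58550500869751)
flange ((583.0111694335938, -134.0224151611328), 65.47307586669922)
[[0.021, 0.003, -0.033, 0, 2.8, 0], [0.023, 0.003, -0.033, 0, 2.7, 0], [0.025, 0.004, -0.031, 0, 2.8, 0], [0.025, 0.003, -0.03, 0, 2.7, 0], [0.028, 0.003, -0.028, 0, 2.8, 0], [0.028, 0.003, -0.028, 0, 2.8, 0], [0.03, 0.004, -0.025, 0, 2.7, 0], [0.031, 0.003, -0.025, 0, 2.8, 0]]
[[0.032, 0.003, -0.023, 0, 2.7, 0], [0.034, 0.003, -0.021, 0, 2.8, 0], [0.034, 0.004, -0.02, 0, 2.8, 0], [0.035, 0.003, -0.018, 0, 2.7, 0], [0.036, 0.003, -0.016, 0, 2.8, 0], [0.037, 0.003, -0.015, 0, 2.7, 0], [0.037, 0.004, -0.012, 0, 2.8, 0], [0.038, 0.003, -0.011, 0, 2.7, 0]]
[[0.039, 0.003, -0.009, 0, 2.8, 0], [0.039, 0.003, -0.008, 0, 2.8, 0], [0.039, 0.004, -0.005, 0, 2.7, 0], [0.039, 0.003, -0.003, 0, 2.8, 0], [0.04, 0.003, -0.002, 0, 2.7, 0], [0.039, 0.003, 0, 0, 2.8, 0]]
end [ 382.7 -289.6  160.3] -84.8
```

View pics/hex_top.png

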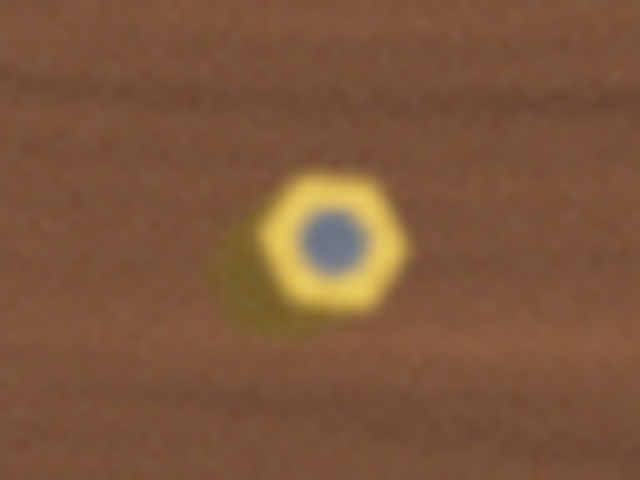

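>>> send_rows(
  series=[
    [0.021, 0.003, -0.033, 0, 2.8, 0],
    [0.023, 0.003, -0.033, 0, 2.7, 0],
    [0.025, 0.004, -0.031, 0, 2.8, 0],
    [0.025, 0.003, -0.03, 0, 2.7, 0],
    [0.028, 0.003, -0.028, 0, 2.8, 0],
    [0.028, 0.003, -0.028, 0, 2.8, 0],
    [0.03, 0.004, -0.025, 0, 2.7, 0],
    [0.031, 0.003, -0.025, 0, 2.8, 0],
  ],
  gripper=1,
  squeeze=40,
)

```text
clock: 0.95
eef_pos: [301.3, 256.1, 205.0]
tcp_rot: [-1.571, -0.0, -0.808]
contact_force: [-0.1, 0.2, 0.2]
opening: 0.997
```

>>> send_rows(
  series=[
    [0.032, 0.003, -0.023, 0, 2.7, 0],
    [0.034, 0.003, -0.021, 0, 2.8, 0],
    [0.034, 0.004, -0.02, 0, 2.8, 0],
    [0.035, 0.003, -0.018, 0, 2.7, 0],
    [0.036, 0.003, -0.016, 0, 2.8, 0],
    [0.037, 0.003, -0.015, 0, 2.7, 0],
    [0.037, 0.004, -0.012, 0, 2.8, 0],
    [0.038, 0.003, -0.011, 0, 2.7, 0],
  ],
)

```text
clock: 1.75
eef_pos: [348.1, -56.5, 179.3]
tcp_rot: [-1.57, -0.0, -1.193]
contact_force: [1.1, 1.2, -0.4]
opening: 0.996
```

>>> send_rows(
  series=[
    [0.039, 0.003, -0.009, 0, 2.8, 0],
    [0.039, 0.003, -0.008, 0, 2.8, 0],
    [0.039, 0.004, -0.005, 0, 2.7, 0],
    [0.039, 0.003, -0.003, 0, 2.8, 0],
    [0.04, 0.003, -0.002, 0, 2.7, 0],
    [0.039, 0.003, 0, 0, 1.6, 0],
    [0, 0, 0, 0, 0, 0],
  ],
)

```text
clock: 2.45
eef_pos: [383.4, -293.7, 160.1]
tcp_rot: [-1.57, -0.002, -1.463]
contact_force: [-0.0, -0.4, 0.8]
opening: 1.004
```

```bash
cat > look.py <<'E'
import sys
from rig import r, imaging
from h import *
n,tag=sys.argv[1],sys.argv[2]
d=imaging.grab_frame(n); pickle.dump(d,open(f"{tag}.pkl","wb")); cv2.imwrite(f"pics/{tag}.png",d["frame"][:,:,::-1])
s=r.sense(); print(s["clock"],s["eef_pos"].round(1),np.degrees(s["tcp_rot"]).round(2))
P=cloud(d);Z=P[...,2]
if len(sys.argv)>3:
  zl,zh=float(sys.argv[3]),float(sys.argv[4])
  m=((Z>zl)&(Z<zh)).astype(np.uint8)
  k,L,S,C=cv2.connectedComponentsWithStats(m,connectivity=4)
  for i in range(1,k):
    if S[i,4]<60: continue
    q=P[L==i]
    c,rr=cv2.minEnclosingCircle(q[:,:2].astype(np.float32)); a=cv2.minAreaRect(q[:,:2].astype(np.float32))
    print(C[i].round(),S[i,4],"z %.1f"%np.median(q[:,2]),"circ",np.round(c,1),round(rr,1),"rect",np.round(a[0],1),np.round(a[1],1),round(a[2],1))
E
python3 look.py wrist w1 35 55; python3 -c "
from h import *
d=pickle.load(open('w1.pkl','rb'));P=cloud(d);print(P[300:360:30,100:500:100,2].round(1),P[20,::100].round(1))"
```

```text
2.5 [ 382.5 -291.3  159.9] [-9.001e+01  1.000e-02 -8.376e+01]
[248. 178.] 3050 z 44.0 circ [ 381.6 -288.4] 27.9 rect [ 381.4 -288.1] [55.  54.9] 45.7
[483. 225.] 832 z 44.1 circ [ 610.3 -311. ] 16.9 rect [ 610.1 -310.9] [30.8 28.7] 21.0
[[219.1  -1.6  -1.  219.2]
 [237.8  -1.8  -1.3 237.5]] [[ 1.396e+02 -1.736e+02 -2.000e+00]
 [ 2.343e+02 -1.664e+02 -2.000e-01]
 [ 3.243e+02 -1.579e+02  1.000e-01]
 [ 4.134e+02 -1.479e+02 -1.700e+00]
 [ 5.041e+02 -1.368e+02 -2.400e+00]
 [ 5.976e+02 -1.242e+02 -1.900e+00]]
```

View pics/w1.png

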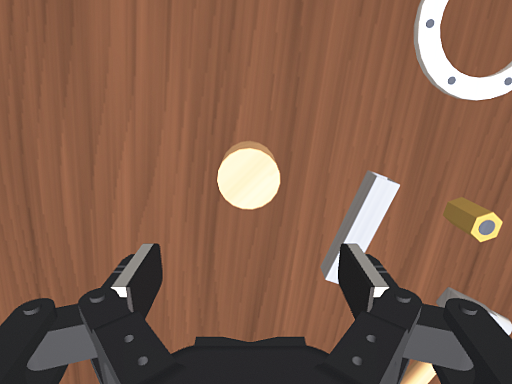

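>>> send_rows(
  series=[
    [0, 0.03, 0, 0, 0, 0],
    [0, 0.03, 0, 0, 0, 0],
    [0, 0.03, 0, 0, 0, 0],
    [0, 0.03, 0, 0, 0, 0],
    [0, 0.02, 0, 0, 0, 0],
    [0, 0.01, 0, 0, 0, 0],
    [0, 0, 0, 0, 0, 0],
    [0, 0, 0, 0, 0, 0],
  ],
)

```text
clock: 3.3
eef_pos: [382.9, -289.5, 10.9]
tcp_rot: [-1.57, -0.0, -1.459]
contact_force: [0.6, -0.1, -0.0]
opening: 1.004
```

>>> send_rows(
  series=[
    [0, 0, 0, 0, 0, 0],
    [0, 0, 0, 0, 0, 0],
    [0, 0, 0, 0, 0, 0],
    [0, 0, 0, 0, 0, 0],
    [0, 0, 0, 0, 0, 0],
    [0, 0, 0, 0, 0, 0],
    [0, 0, 0, 0, 0, 0],
    [0, 0, 0, 0, 0, 0],
  ],
  gripper=0,
  squeeze=40,
)

```text
clock: 4.1
eef_pos: [383.1, -290.0, 11.6]
tcp_rot: [-1.57, -0.001, -1.459]
contact_force: [-0.9, 1.8, 11.3]
opening: 0.647
```

>>> send_rows(
  series=[
    [0, -0.01, 0, 0, 0, 0],
    [0, -0.03, 0, 0, 0, 0],
    [0, -0.03, 0, 0, 0, 0],
    [0, -0.03, 0, 0, 0, 0],
    [0, 0, 0, 0, 0, 0],
  ],
)

```text
clock: 4.6
eef_pos: [384.6, -291.3, 114.5]
tcp_rot: [-1.566, -0.005, -1.459]
contact_force: [0.5, -0.2, -1.2]
opening: 0.643
```

```bash
python3 look.py wrist w2; python3 -c "
from h import *
plan([382.7,-289.6,110.3],-83.6,[581,-133.3,110],-83.6,7)"
```

```text
4.65 [ 383.7 -290.6  112.7] [-89.8   -0.19 -83.62]
[[-0.019, 0, 0.031, 0, -0, 0], [-0.019, 0, 0.03, 0, -0, 0], [-0.019, 0, 0.031, 0, -0, 0], [-0.019, 0, 0.031, 0, -0, 0], [-0.019, 0, 0.03, 0, -0, 0], [-0.019, 0, 0.031, 0, -0, 0], [-0.019, 0, 0.03, 0, -0, 0]]
end [ 580.5 -133.6  110.3] -83.6
```

View pics/w2.png

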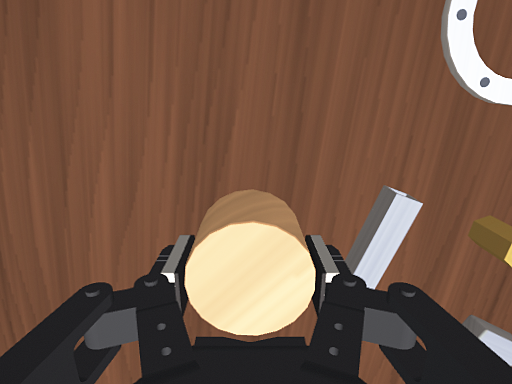

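>>> send_rows(
  series=[
    [0, 0, 0.036, 0, 0, 0],
    [0, 0, 0.036, 0, 0, 0],
    [0, 0, 0.036, 0, 0, 0],
    [0, 0, 0.036, 0, 0, 0],
    [0, 0, 0.036, 0, 0, 0],
    [0, 0, 0.034, 0, 0, 0],
    [0, 0, 0, 0, 0, 0],
  ],
)

```text
clock: 5.35
eef_pos: [598.7, -265.1, 109.2]
tcp_rot: [-1.569, -0.0, -1.458]
contact_force: [-0.4, -0.5, -1.0]
opening: 0.647
```

```bash
python3 look.py wrist w3 4 15
```

```text
5.4 [ 596.1 -265.1  108.8] [-9.005e+01  4.000e-02 -8.352e+01]
[246.  57.] 7345 z 9.1 circ [ 581.  -134.6] 64.6 rect [ 583.9 -160.4] [129.2  74.5] 6.4
[153. 236.] 169 z 9.5 circ [ 517.7 -320.5] 38.8 rect [ 518.2 -320.6] [77.5  3.5] 78.7
[489. 270.] 1240 z 9.2 circ [ 829.2 -316.6] 66.8 rect [ 829.8 -316.6] [133.6   3.9] 89.9
[271. 335.] 129 z 9.1 circ [ 638.7 -418.4] 17.3 rect [ 636.6 -410.8] [34.6 15.7] 15.2
```

View pics/w3.png

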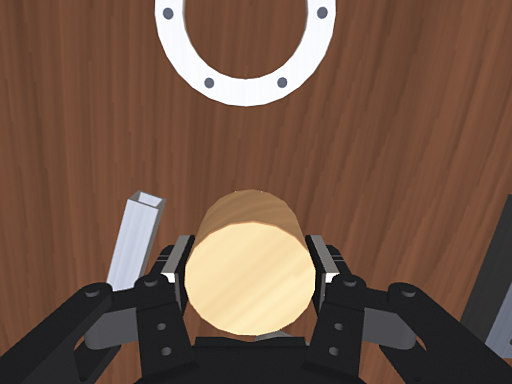

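>>> send_rows(
  series=[
    [-0.033, 0, 0, 0, 0, 0],
    [-0.033, 0, 0, 0, 0, 0],
    [-0.033, 0, 0, 0, 0, 0],
    [-0.033, 0, 0, 0, 0, 0],
    [0, 0, 0, 0, 0, 0],
    [0, 0, 0, 0, 0, 0],
    [0, 0.03, 0, 0, 0, 0],
    [0, 0.03, 0, 0, 0, 0],
  ],
)

```text
clock: 6.2
eef_pos: [581.0, -136.2, 50.3]
tcp_rot: [-1.569, -0.001, -1.46]
contact_force: [0.4, 0.2, -1.3]
opening: 0.645
```

>>> send_rows(
  series=[
    [0, 0.02, 0, 0, 0, 0],
    [0, 0.01, 0, 0, 0, 0],
    [0, 0.005, 0, 0, 0, 0],
    [0, 0.003, 0, 0, 0, 0],
    [0, 0, 0, 0, 0, 0],
    [0, 0, 0, 0, 0, 0],
  ],
)

```text
clock: 6.8
eef_pos: [581.2, -134.9, 13.1]
tcp_rot: [-1.57, -0.0, -1.459]
contact_force: [-0.7, -0.0, -1.0]
opening: 0.642
```

>>> send_rows(
  series=[
    [0, 0.001, 0, 0, 0, 0],
    [0, 0, 0, 0, 0, 0],
    [0, 0, 0, 0, 0, 0],
  ],
)

```text
clock: 7.1
eef_pos: [580.8, -134.6, 11.7]
tcp_rot: [-1.57, -0.0, -1.459]
contact_force: [-0.6, -0.0, 1.5]
opening: 0.644
```

>>> send_rows(
  series=[
    [0, 0, 0, 0, 0, 0],
    [0, 0, 0, 0, 0, 0],
    [0, 0, 0, 0, 0, 0],
    [0, 0, 0, 0, 0, 0],
    [0, 0, 0, 0, 0, 0],
  ],
  gripper=0.95,
)

```text
clock: 7.6
eef_pos: [580.5, -134.6, 11.3]
tcp_rot: [-1.571, 0.0, -1.459]
contact_force: [-0.0, 0.5, 0.2]
opening: 0.95
```

>>> send_rows(
  series=[
    [0, -0.01, 0, 0, 0, 0],
    [0, -0.03, 0, 0, 0, 0],
    [0, -0.03, 0, 0, 0, 0],
    [0, -0.03, 0, 0, 0, 0],
    [0, -0.03, 0, 0, 0, 0],
    [0, 0, 0, 0, 0, 0],
  ],
)

```text
clock: 8.2
eef_pos: [583.2, -135.3, 146.3]
tcp_rot: [-1.564, -0.003, -1.459]
contact_force: [0.5, -0.7, -0.0]
opening: 0.95
```

```bash
python3 look.py wrist w4 35 55; python3 look.py top t4 35 55
```

```text
8.25 [ 582.  -135.   144.1] [-89.74  -0.09 -83.61]
[458.  37.] 1101 z 45.1 circ [737.6   5.7] 24.2 rect [728.7   1.7] [20.1 48.4] 24.3
[246. 185.] 3340 z 44.0 circ [ 580.2 -133. ] 28.1 rect [ 580.2 -132.5] [55.1 54.7] 32.6
[509. 215.] 158 z 37.5 circ [ 826.6 -135. ] 21.2 rect [ 824.3 -135.9] [ 5.4 42.4] 20.1
8.3 [ 580.9 -134.7  142.4] [-8.989e+01 -4.000e-02 -8.361e+01]
[61. 89.] 583 z 46.0 circ [828.6 458.7] 124.0 rect [807.5 426.1] [104.  246.6] 57.0
[157.  43.] 366 z 45.0 circ [865.3 221.3] 89.7 rect [898.4 244.2] [ 85.4 179.3] 34.6
[153.  61.] 854 z 40.8 circ [860.4 248.1] 49.9 rect [860.7 248.6] [51.  90.6] 89.7
[180.  63.] 166 z 38.6 circ [859.5 196.3] 35.7 rect [861.5 184.6] [71.4 28.7] 9.6
[380.  61.] 77 z 36.6 circ [ 877.1 -262.2] 18.2 rect [ 877.2 -262. ] [32.1 21.8] 89.5
[397.  63.] 107 z 36.8 circ [ 875.8 -300.5] 21.7 rect [ 875.  -300.4] [39.1 25.5] 35.6
[313.  79.] 153 z 45.4 circ [ 850.2 -115.9] 45.4 rect [ 834.8 -112.8] [90.9 32.8] 78.8
[398.  76.] 304 z 36.5 circ [ 842.8 -304.7] 55.6 rect [ 848.6 -305. ] [107.   41.7] 87.1
[434.  78.] 77 z 36.4 circ [ 843.1 -382.7] 17.4 rect [ 844.5 -382.8] [24.7 31.8] 84.3
[166.  87.] 246 z 45.7 circ [800.9 218.4] 78.9 rect [800.5 218.4] [157.8   5.6] 89.2
[ 10. 102.] 74 z 46.2 circ [754.2 551.6] 23.7 rect [754.7 551.7] [ 4.4 47.4] 8.6
[205. 183.] 712 z 52.1 circ [587.7 118.7] 55.8 rect [587.4 119.1] [ 31.9 110.1] 6.9
[208. 211.] 743 z 52.1 circ [527.1 111.3] 56.1 rect [523.2 111.4] [110.8  49.9] 89.5
[131. 271.] 95 z 45.4 circ [395.7 268.5] 11.0 rect [395.9 267.9] [18.7 20.9] 1.6
```

View pics/w4.png

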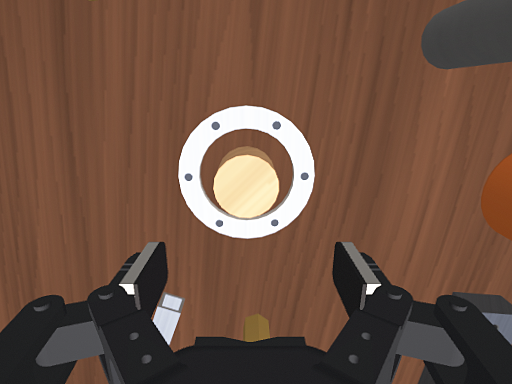

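```bash
python3 -c "
from h import *
d=pickle.load(open('w4.pkl','rb'));P=cloud(d);m=(P[...,2]>5)&(P[...,2]<15)&(np.hypot(P[...,0]-581,P[...,1]+134)<75)
q=P[m][:,:2].astype(np.float32);print(cv2.minEnclosingCircle(q),cv2.fitEllipse(cv2.convexHull(q)))
plan([580.7,-134.5,141.3],-83.6,[397,250,141.3],-83.6,11)"
```

```text
((580.2946166992188, -132.51028442382812), 65.06539154052734) ((580.3983764648438, -132.5470733642578), (128.38363647460938, 129.69586181640625), 100.63219451904297)
[[-0.037, -0, -0.013, 0, -0, 0], [-0.036, -0, -0.012, 0, -0, 0], [-0.037, -0, -0.013, 0, -0, 0], [-0.036, -0, -0.013, 0, -0, 0], [-0.037, -0, -0.012, 0, -0, 0], [-0.037, -0, -0.013, 0, -0, 0], [-0.036, -0, -0.013, 0, -0, 0], [-0.037, -0, -0.013, 0, -0, 0]]
[[-0.036, -0, -0.012, 0, -0, 0], [-0.037, -0, -0.013, 0, -0, 0], [-0.037, -0, -0.013, 0, -0, 0]]
end [396.7 250.4 141.3] -83.6
```

>>> send_rows(
  series=[
    [-0.037, 0, -0.013, 0, 0, 0],
    [-0.036, 0, -0.012, 0, 0, 0],
    [-0.037, 0, -0.013, 0, 0, 0],
    [-0.036, 0, -0.013, 0, 0, 0],
    [-0.037, 0, -0.012, 0, 0, 0],
    [-0.037, 0, -0.013, 0, 0, 0],
    [-0.036, 0, -0.013, 0, 0, 0],
    [-0.037, 0, -0.013, 0, 0, 0],
  ],
  gripper=0.8,
)

```text
clock: 9.1
eef_pos: [444.8, 146.1, 140.3]
tcp_rot: [-1.573, -0.0, -1.46]
contact_force: [-0.4, 0.7, -0.3]
opening: 0.797
```

>>> send_rows(
  series=[
    [-0.036, 0, -0.012, 0, 0, 0],
    [-0.037, 0, -0.013, 0, 0, 0],
    [-0.037, 0, -0.013, 0, 0, 0],
    [0, 0, 0, 0, 0, 0],
    [0, 0, 0, 0, 0, 0],
  ],
)

```text
clock: 9.6
eef_pos: [395.5, 250.4, 140.4]
tcp_rot: [-1.573, -0.001, -1.457]
contact_force: [-0.0, 0.1, 0.6]
opening: 0.8
```

```bash
python3 look.py wrist w5 35 60
```

```text
9.65 [395.9 249.8 140.5] [-9.009e+01 -6.000e-02 -8.355e+01]
[253. 168.] 590 z 43.9 circ [395.7 270.5] 11.0 rect [395.7 270.5] [21. 21.] 9.9
[448. 293.] 229 z 46.2 circ [588.6 170.3] 10.2 rect [590.  173.5] [ 9.4 20.5] 67.1
[379. 365.] 271 z 51.0 circ [542.9  87.4] 24.2 rect [542.2  87.3] [ 8.8 48.3] 5.6
[408. 374.] 216 z 47.7 circ [579.8  74.1] 11.2 rect [579.4  74.4] [11.2 20.8] 30.3
```

View pics/w5.png

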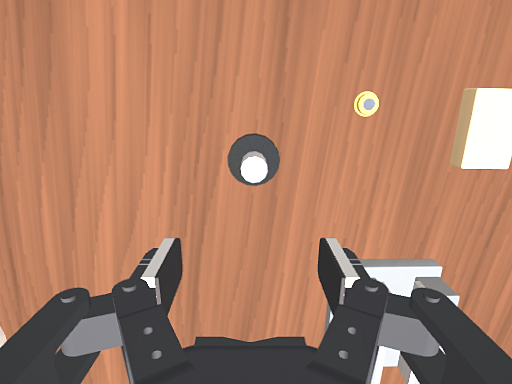

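>>> send_rows(
  series=[
    [-0.019, 0, 0.001, 0, 0, 0],
    [0, 0.03, 0, 0, 0, 0],
    [0, 0.03, 0, 0, 0, 0],
    [0, 0.03, 0, 0, 0, 0],
    [0, 0.02, 0, 0, 0, 0],
    [0, 0.011, 0, 0, 0, 0],
    [0, 0, 0, 0, 0, 0],
    [0, 0, 0, 0, 0, 0],
  ],
)

```text
clock: 10.45
eef_pos: [395.9, 268.9, 20.6]
tcp_rot: [-1.571, -0.0, -1.46]
contact_force: [-0.3, 0.2, 0.2]
opening: 0.8
```

>>> send_rows(
  series=[
    [0, 0, 0, 0, 0, 0],
    [0, 0, 0, 0, 0, 0],
    [0, 0, 0, 0, 0, 0],
    [0, 0, 0, 0, 0, 0],
    [0, 0, 0, 0, 0, 0],
    [0, 0, 0, 0, 0, 0],
    [0, 0, 0, 0, 0, 0],
    [0, 0, 0, 0, 0, 0],
  ],
  gripper=0,
  squeeze=40,
)

```text
clock: 11.25
eef_pos: [395.8, 269.5, 21.0]
tcp_rot: [-1.57, 0.0, -1.459]
contact_force: [-0.5, -1.1, 7.5]
opening: 0.243
```

>>> send_rows(
  series=[
    [0, -0.01, 0, 0, 0, 0],
    [0, -0.03, 0, 0, 0, 0],
    [0, -0.03, 0, 0, 0, 0],
    [0, -0.03, 0, 0, 0, 0],
    [0, -0.03, 0, 0, 0, 0],
    [0, 0, 0, 0, 0, 0],
    [0, 0, 0, 0, 0, 0],
  ],
)

```text
clock: 11.95
eef_pos: [395.6, 269.5, 151.1]
tcp_rot: [-1.569, 0.001, -1.459]
contact_force: [0.5, -0.4, -1.2]
opening: 0.241
```

```bash
python3 look.py wrist w6; python3 -c "
from h import *
plan([395.6,269.4,150.3],-83.6,[580.6,-134,150.3],-83.6,13)"
```

```text
12.0 [395.  269.  150.2] [-9.001e+01 -1.000e-02 -8.361e+01]
[[0.032, 0, 0.011, 0, -0, 0], [0.033, 0, 0.01, 0, -0, 0], [0.032, 0, 0.011, 0, -0, 0], [0.033, 0, 0.011, 0, -0, 0], [0.032, 0, 0.01, 0, -0, 0], [0.033, 0, 0.011, 0, -0, 0], [0.032, 0, 0.011, 0, -0, 0], [0.032, 0, 0.01, 0, -0, 0]]
[[0.033, 0, 0.011, 0, -0, 0], [0.032, 0, 0.011, 0, -0, 0], [0.033, 0, 0.011, 0, -0, 0], [0.032, 0, 0.01, 0, -0, 0], [0.033, 0, 0.011, 0, -0, 0]]
end [ 580.8 -134.5  150.3] -83.6
```

View pics/w6.png

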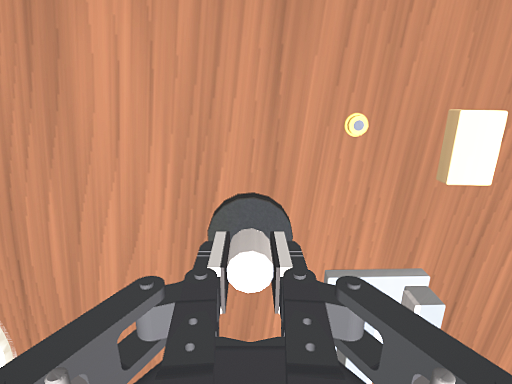

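>>> send_rows(
  series=[
    [0.032, 0, 0.011, 0, 0, 0],
    [0.033, 0, 0.01, 0, 0, 0],
    [0.032, 0, 0.011, 0, 0, 0],
    [0.033, 0, 0.011, 0, 0, 0],
    [0.032, 0, 0.01, 0, 0, 0],
    [0.033, 0, 0.011, 0, 0, 0],
    [0.032, 0, 0.011, 0, 0, 0],
    [0.032, 0, 0.01, 0, 0, 0],
  ],
)

```text
clock: 12.8
eef_pos: [508.1, 19.9, 148.8]
tcp_rot: [-1.574, 0.0, -1.459]
contact_force: [0.1, 0.6, -1.3]
opening: 0.242
```

>>> send_rows(
  series=[
    [0.033, 0, 0.011, 0, 0, 0],
    [0.032, 0, 0.011, 0, 0, 0],
    [0.033, 0, 0.011, 0, 0, 0],
    [0.032, 0, 0.01, 0, 0, 0],
    [0.033, 0, 0.011, 0, 0, 0],
    [0, 0, 0, 0, 0, 0],
    [0, 0.03, 0, 0, 0, 0],
    [0, 0.03, 0, 0, 0, 0],
  ],
)

```text
clock: 13.6
eef_pos: [580.0, -134.4, 88.8]
tcp_rot: [-1.571, 0.0, -1.46]
contact_force: [0.3, 0.6, -1.3]
opening: 0.241
```

>>> send_rows(
  series=[
    [0, 0.012, 0, 0, 0, 0],
    [0, 0.006, 0, 0, 0, 0],
    [0, 0.004, 0, 0, 0, 0],
    [0, 0.001, 0, 0, 0, 0],
    [0, 0, 0, 0, 0, 0],
    [0, 0, 0, 0, 0, 0],
    [0, 0, 0, 0, 0, 0],
  ],
)

```text
clock: 14.3
eef_pos: [580.9, -134.7, 68.0]
tcp_rot: [-1.57, -0.0, -1.459]
contact_force: [-0.4, 0.3, -1.5]
opening: 0.241
```

Commanded 67.3; lower in 1 mm steps to contact.

>>> send_rows(
  series=[
    [0, 0.001, 0, 0, 0, 0],
    [0, 0, 0, 0, 0, 0],
    [0, 0.001, 0, 0, 0, 0],
    [0, 0, 0, 0, 0, 0],
    [0, 0, 0, 0, 0, 0],
  ],
)

```text
clock: 14.8
eef_pos: [580.6, -134.7, 66.1]
tcp_rot: [-1.571, -0.0, -1.459]
contact_force: [-3.3, 0.1, 8.5]
opening: 0.245
```

>>> send_rows(
  series=[
    [0, 0, 0, 0, 0, 0],
    [0, 0, 0, 0, 0, 0],
    [0, 0, 0, 0, 0, 0],
    [0, 0, 0, 0, 0, 0],
    [0, 0, 0, 0, 0, 0],
  ],
  gripper=0.8,
)

```text
clock: 15.3
eef_pos: [580.5, -134.6, 65.2]
tcp_rot: [-1.571, 0.0, -1.459]
contact_force: [-0.2, 0.1, 0.3]
opening: 0.803
```

>>> send_rows(
  series=[
    [0, -0.01, 0, 0, 0, 0],
    [0, -0.03, 0, 0, 0, 0],
    [0, -0.03, 0, 0, 0, 0],
    [0, -0.03, 0, 0, 0, 0],
    [0, 0, 0, 0, 0, 0],
    [0, 0, 0, 0, 0, 0],
  ],
)

```text
clock: 15.9
eef_pos: [580.9, -134.7, 166.4]
tcp_rot: [-1.569, -0.001, -1.459]
contact_force: [0.8, 0.1, -0.5]
opening: 0.804
```

```bash
python3 look.py wrist w7 70 120; python3 -c "
from h import *
d=pickle.load(open('w7.pkl','rb'));P=cloud(d)
m=(P[...,2]>33)&(P[...,2]<65)&(np.hypot(P[...,0]-580,P[...,1]+134)<45);q=P[m]
for lo,hi in((38,48),(50,58)):
  a=q[(q[:,2]>lo)&(q[:,2]<hi)];print(len(a),cv2.minEnclosingCircle(a[:,:2].astype(np.float32)))
plan([580.8,-134.5,165.3],-83.6,[501,-325,150.3],-102.6,7)"
```

```text
15.95 [ 580.2 -134.6  165.3] [-90.   -0.  -83.6]
[488.  32.] 3016 z 93.6 circ [736.4   4.2] 23.7 rect [ 7.284e+02 -2.000e-01] [18.4 47.5] 28.9
[249. 195.] 746 z 88.8 circ [ 580.4 -133.9] 11.1 rect [ 580.2 -133.8] [21.2 21.2] 14.5
621 ((580.23046875, -132.6584014892578), 27.808025360107422)
667 ((580.4616088867188, -133.8431396484375), 24.03106689453125)
[[0.026, 0.002, -0.014, 0, 2.7, 0], [0.026, 0.002, -0.014, 0, 2.7, 0], [0.027, 0.002, -0.011, 0, 2.7, 0], [0.028, 0.003, -0.011, 0, 2.8, 0], [0.028, 0.002, -0.009, 0, 2.7, 0], [0.028, 0.002, -0.008, 0, 2.7, 0], [0.029, 0.002, -0.007, 0, 2.7, 0]]
end [ 500.6 -324.9  150.3] -102.6
```

View pics/w7.png

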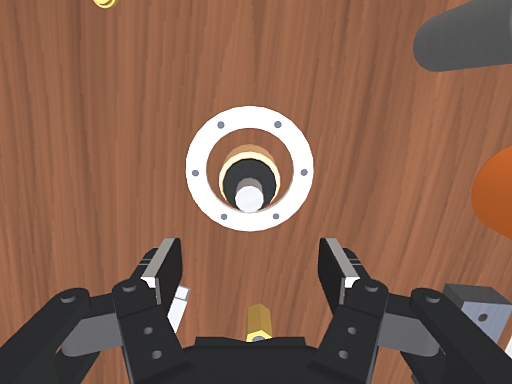

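>>> send_rows(
  series=[
    [0.026, 0.002, -0.014, 0, 2.7, 0],
    [0.026, 0.002, -0.014, 0, 2.7, 0],
    [0.027, 0.002, -0.011, 0, 2.7, 0],
    [0.028, 0.003, -0.011, 0, 2.8, 0],
    [0.028, 0.002, -0.009, 0, 2.7, 0],
    [0.028, 0.002, -0.008, 0, 2.7, 0],
    [0.029, 0.002, -0.007, 0, 3.6, 0],
    [0, 0, 0, 0, 0, 0],
  ],
)

```text
clock: 16.75
eef_pos: [498.2, -327.2, 148.6]
tcp_rot: [-1.573, 0.0, -1.811]
contact_force: [0.3, 1.0, 0.2]
opening: 0.801
```

>>> send_rows(
  series=[
    [0, 0, 0, 0, 0, 0],
    [0, 0, 0, 0, 0, 0],
  ],
)

```text
clock: 16.95
eef_pos: [500.2, -324.2, 149.6]
tcp_rot: [-1.572, 0.001, -1.806]
contact_force: [-0.1, 0.4, 0.4]
opening: 0.798
```

```bash
python3 look.py wrist w8 20 30; python3 -c "
from h import *
d=pickle.load(open('w8.pkl','rb'));P=cloud(d)
m=(P[...,2]>40)&(P[...,2]<50)&(np.hypot(P[...,0]-610,P[...,1]+312)<30);q=P[m][:,:2].astype(np.float32)
print(cv2.minEnclosingCircle(q)); h=cv2.approxPolyDP(cv2.convexHull(q),2.5,True)[:,0]; print(h)
for a,b in zip(h,np.roll(h,-1,0)): print(np.linalg.norm(b-a), np.degrees(np.arctan2(*(b-a)[::-1]))%60)
ang=np.arange(0,180); w=[np.ptp(q@[np.cos(np.radians(t)),np.sin(np.radians(t))]) for t in ang]
s=[w[t]+w[t+60]+w[t+120] for t in range(60)]; print('flat normal',np.argmin(s),min(s)/3,max(s)/3)"
```

```text
17.0 [ 500.5 -324.1  149.8] [-9.0040e+01  3.0000e-02 -1.0343e+02]
[357. 136.] 114 z 25.5 circ [ 604.1 -306.3] 13.0 rect [ 600.8 -304.1] [26.  8.] 56.4
[254. 192.] 3385 z 24.0 circ [ 500.9 -338.6] 61.1 rect [ 500.8 -338.8] [120.4  25. ] 76.0
[431. 251.] 2448 z 24.4 circ [ 660.6 -444. ] 49.6 rect [ 657.2 -454.2] [74.9 88.4] 69.2
[388. 366.] 571 z 23.6 circ [ 598.2 -573.7] 29.2 rect [ 604.6 -576.3] [58.3 20.4] 67.0
((610.359130859375, -310.6356506347656), 15.623100280761719)
[[ 624.48096 -304.12564]
 [ 609.61127 -295.66577]
 [ 597.5646  -301.67026]
 [ 597.1223  -317.08856]
 [ 611.4603  -325.81262]
 [ 623.1536  -319.60104]]
17.107807 30.362991
13.460187 26.493256
15.424645 28.356972
16.783558 28.681295
13.24073 27.977615
15.532222 25.09771
flat normal 57 27.364649709026605 30.603807542317572
```

View pics/w8.png

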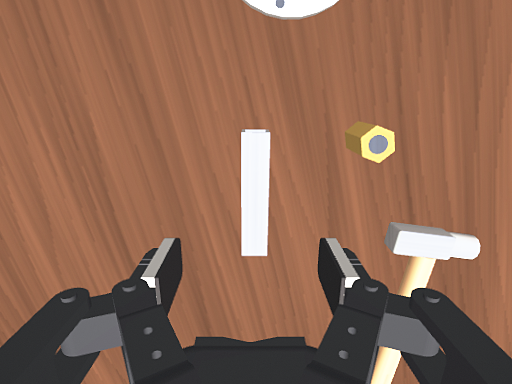

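>>> send_rows(
  series=[
    [0.014, 0, 0.004, 0, 0, 0],
    [0, 0.035, 0, 0, 0, 0],
    [0, 0.035, 0, 0, 0, 0],
    [0, 0.035, 0, 0, 0, 0],
    [0, 0.02, 0, 0, 0, 0],
    [0, 0.014, 0, 0, 0, 0],
    [0, 0.006, 0, 0, 0, 0],
    [0, 0, 0, 0, 0, 0],
  ],
)

```text
clock: 17.8
eef_pos: [501.1, -339.7, 5.0]
tcp_rot: [-1.571, 0.0, -1.806]
contact_force: [0.2, -0.1, -0.7]
opening: 0.801
```

>>> send_rows(
  series=[
    [0, 0, 0, 0, 0, 0],
    [0, 0, 0, 0, 0, 0],
    [0, 0, 0, 0, 0, 0],
    [0, 0, 0, 0, 0, 0],
    [0, 0, 0, 0, 0, 0],
    [0, 0, 0, 0, 0, 0],
    [0, 0, 0, 0, 0, 0],
    [0, 0, 0, 0, 0, 0],
  ],
  gripper=0,
  squeeze=50,
)

```text
clock: 18.6
eef_pos: [501.6, -340.1, 6.4]
tcp_rot: [-1.569, -0.001, -1.807]
contact_force: [-0.1, 1.2, 5.9]
opening: 0.281
```

>>> send_rows(
  series=[
    [0, -0.01, 0, 0, 0, 0],
    [0, -0.03, 0, 0, 0, 0],
    [0, -0.03, 0, 0, 0, 0],
    [0, -0.03, 0, 0, 0, 0],
    [0, -0.03, 0, 0, 0, 0],
    [0, -0.02, 0, 0, 0, 0],
    [0, 0, 0, 0, 0, 0],
    [0, 0, 0, 0, 0, 0],
  ],
)

```text
clock: 19.4
eef_pos: [500.7, -339.5, 155.3]
tcp_rot: [-1.57, -0.0, -1.807]
contact_force: [-1.0, 0.4, -2.2]
opening: 0.282
```

```bash
python3 look.py wrist w9; python3 -c "
from h import *
plan([501.2,-339.4,155.3],-103.5,[677.7,-122.8,155.3],-83.6,8)"
```

```text
19.45 [ 500.2 -339.2  154.4] [-9.0070e+01  3.0000e-02 -1.0351e+02]
[[-0.031, 0, 0.015, 0, -2.5, 0], [-0.031, 0, 0.017, 0, -2.5, 0], [-0.03, 0, 0.017, 0, -2.5, 0], [-0.03, 0, 0.02, 0, -2.5, 0], [-0.028, 0, 0.02, 0, -2.4, 0], [-0.027, 0, 0.021, 0, -2.5, 0], [-0.027, 0, 0.023, 0, -2.5, 0], [-0.025, 0, 0.024, 0, -2.5, 0]]
end [ 677.7 -123.2  155.3] -83.6
```

View pics/w9.png

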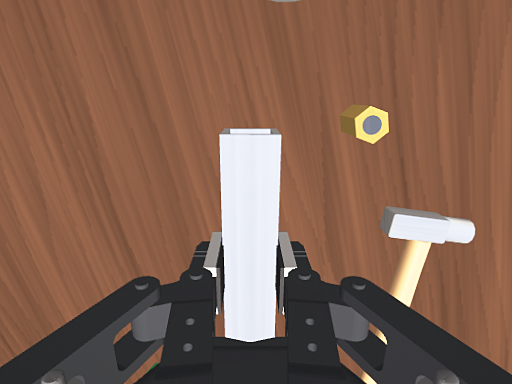

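>>> send_rows(
  series=[
    [-0.031, 0, 0.015, 0, -2.5, 0],
    [-0.031, 0, 0.017, 0, -2.5, 0],
    [-0.03, 0, 0.017, 0, -2.5, 0],
    [-0.03, 0, 0.02, 0, -2.5, 0],
    [-0.028, 0, 0.02, 0, -2.4, 0],
    [-0.027, 0, 0.021, 0, -2.5, 0],
    [-0.027, 0, 0.023, 0, -2.5, 0],
    [-0.025, 0, 0.024, 0, -2.5, 0],
  ],
)

```text
clock: 20.25
eef_pos: [677.1, -122.0, 152.9]
tcp_rot: [-1.574, 0.001, -1.457]
contact_force: [0.5, -0.0, -1.6]
opening: 0.278
```

>>> send_rows(
  series=[
    [0, 0, 0, 0, 0, 0],
    [0, 0.03, 0, 0, 0, 0],
    [0, 0.03, 0, 0, 0, 0],
    [0, 0.03, 0, 0, 0, 0],
    [0, 0.03, 0, 0, 0, 0],
    [0, 0.015, 0, 0, 0, 0],
    [0, 0.008, 0, 0, 0, 0],
    [0, 0.005, 0, 0, 0, 0],
  ],
)

```text
clock: 21.05
eef_pos: [677.2, -123.7, 6.7]
tcp_rot: [-1.571, 0.0, -1.46]
contact_force: [0.6, -1.0, -1.8]
opening: 0.277
```

>>> send_rows(
  series=[
    [0, 0.001, 0, 0, 0, 0],
    [0, 0, 0, 0, 0, 0],
    [0, 0.001, 0, 0, 0, 0],
    [0, 0, 0, 0, 0, 0],
  ],
)

```text
clock: 21.45
eef_pos: [678.3, -123.6, 6.5]
tcp_rot: [-1.569, -0.001, -1.459]
contact_force: [0.2, 0.2, 3.1]
opening: 0.278
```

Contact; release with a narrow opening to clear the flange.

>>> send_rows(
  series=[
    [0, 0, 0, 0, 0, 0],
    [0, 0, 0, 0, 0, 0],
    [0, 0, 0, 0, 0, 0],
    [0, 0, 0, 0, 0, 0],
  ],
  gripper=0.4,
)

```text
clock: 21.85
eef_pos: [677.4, -123.5, 5.2]
tcp_rot: [-1.571, -0.0, -1.459]
contact_force: [-0.2, 0.7, -0.4]
opening: 0.403
```

>>> send_rows(
  series=[
    [0, -0.01, 0, 0, 0, 0],
    [0, -0.03, 0, 0, 0, 0],
    [0, -0.03, 0, 0, 0, 0],
    [0, -0.03, 0, 0, 0, 0],
    [0, -0.03, 0, 0, 0, 0],
    [0, -0.02, 0, 0, 0, 0],
    [0, 0, 0, 0, 0, 0],
    [0, 0, 0, 0, 0, 0],
  ],
)

```text
clock: 22.65
eef_pos: [677.5, -123.5, 155.7]
tcp_rot: [-1.57, -0.0, -1.459]
contact_force: [-0.1, 0.2, -0.2]
opening: 0.403
```

```bash
python3 look.py wrist w10 20 30; python3 -c "
from h import *
plan([677.7,-123.2,153.3],-83.6,[610.7,-300,153.3],-93,6)"
```

```text
22.7 [ 676.9 -123.4  154.7] [-9.005e+01  1.000e-02 -8.361e+01]
[323.  49.] 142 z 25.3 circ [7.314e+02 2.000e-01] 20.0 rect [726.8  -3.1] [11.3 40. ] 35.9
[250. 175.] 3345 z 24.0 circ [ 678.1 -122.5] 61.1 rect [ 677.8 -122.6] [ 25.  120.2] 6.2
[415. 178.] 550 z 25.2 circ [ 853.6 -114. ] 47.2 rect [ 837.9 -108.5] [94.4 34. ] 70.5
[163. 165.] 181 z 25.0 circ [ 588.  -125.4] 25.3 rect [ 594.1 -119.2] [17.4 50.6] 45.7
[426. 308.] 60 z 24.9 circ [ 882.8 -244.4] 7.3 rect [ 882.8 -244.8] [14.6  1.9] 1.3
[359. 366.] 90 z 24.8 circ [ 829.5 -333.4] 15.5 rect [ 829.5 -333.4] [ 1.8 31. ] 0.5
[[0.028, -0, -0.014, 0, 1.6, 0], [0.028, -0, -0.014, 0, 1.5, 0], [0.029, 0, -0.013, 0, 1.6, 0], [0.029, -0, -0.012, 0, 1.6, 0], [0.03, 0, -0.011, 0, 1.5, 0], [0.03, -0, -0.01, 0, 1.6, 0]]
end [ 611.2 -300.5  153.3] -93.0
```

View pics/w10.png

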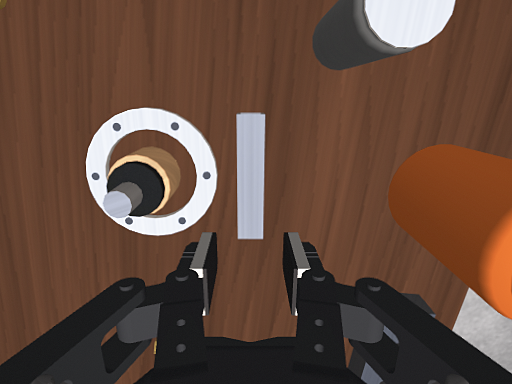

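>>> send_rows(
  series=[
    [0.028, 0, -0.014, 0, 1.6, 0],
    [0.028, 0, -0.014, 0, 1.5, 0],
    [0.029, 0, -0.013, 0, 1.6, 0],
    [0.029, 0, -0.012, 0, 1.6, 0],
    [0.03, 0, -0.011, 0, 1.5, 0],
    [0.03, 0, -0.01, 0, 1.6, 0],
    [0, 0, 0, 0, 0, 0],
    [0, 0, 0, 0, 0, 0],
  ],
  gripper=0.7,
)

```text
clock: 23.5
eef_pos: [609.9, -300.9, 153.8]
tcp_rot: [-1.573, 0.001, -1.625]
contact_force: [-0.4, 0.1, -0.6]
opening: 0.702
```

```bash
python3 look.py wrist w11 40 50; python3 -c "
from h import *
d=pickle.load(open('w11.pkl','rb'));P=cloud(d)
m=(P[...,2]>40)&(P[...,2]<50)&(np.hypot(P[...,0]-610,P[...,1]+312)<30);q=P[m][:,:2].astype(np.float32)
ang=np.arange(0,180); w=[np.ptp(q@[np.cos(np.radians(t)),np.sin(np.radians(t))]) for t in ang]
s=[w[t]+w[t+60]+w[t+120] for t in range(60)]; print('flat normal',np.argmin(s),min(s)/3,max(s)/3)"
```

```text
23.55 [ 610.3 -300.2  154. ] [-9.010e+01  7.000e-02 -9.302e+01]
[199.   5.] 360 z 43.8 circ [ 579.4 -154.3] 18.3 rect [ 579.3 -157.8] [ 7.4 36.6] 87.3
[251. 198.] 822 z 44.1 circ [ 610.5 -309.9] 15.3 rect [ 610.1 -309.9] [30.6 26.4] 87.7
flat normal 57 27.140087699443637 30.45245688650607
```

View pics/w11.png

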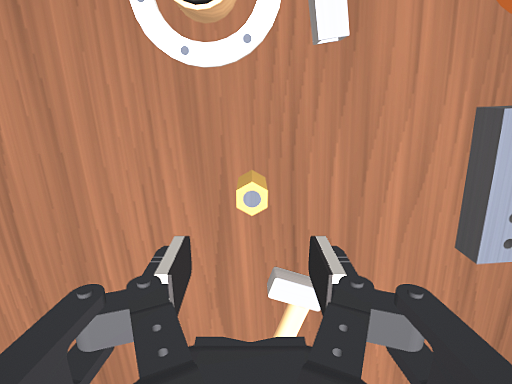

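>>> send_rows(
  series=[
    [0.01, 0, 0, 0, 0, 0],
    [0, 0.035, 0, 0, 0, 0],
    [0, 0.035, 0, 0, 0, 0],
    [0, 0.035, 0, 0, 0, 0],
    [0, 0.02, 0, 0, 0, 0],
    [0, 0.011, 0, 0, 0, 0],
    [0, 0.005, 0, 0, 0, 0],
    [0, 0, 0, 0, 0, 0],
  ],
)

```text
clock: 24.35
eef_pos: [610.7, -310.6, 14.4]
tcp_rot: [-1.571, -0.0, -1.623]
contact_force: [0.6, 0.3, 1.5]
opening: 0.7
```

>>> send_rows(
  series=[
    [0, 0, 0, 0, 0, 0],
    [0, 0, 0, 0, 0, 0],
    [0, 0, 0, 0, 0, 0],
    [0, 0, 0, 0, 0, 0],
    [0, 0, 0, 0, 0, 0],
    [0, 0, 0, 0, 0, 0],
    [0, 0, 0, 0, 0, 0],
  ],
  gripper=0,
  squeeze=50,
)

```text
clock: 25.05
eef_pos: [611.2, -311.2, 15.7]
tcp_rot: [-1.569, -0.001, -1.623]
contact_force: [0.2, 0.4, 6.3]
opening: 0.31
```

>>> send_rows(
  series=[
    [0, -0.01, 0, 0, 0, 0],
    [0, -0.03, 0, 0, 0, 0],
    [0, -0.03, 0, 0, 0, 0],
    [0, -0.03, 0, 0, 0, 0],
    [0, -0.03, 0, 0, 0, 0],
    [0, -0.02, 0, 0, 0, 0],
    [0, 0, 0, 0, 0, 0],
    [0, 0, 0, 0, 0, 0],
  ],
)

```text
clock: 25.85
eef_pos: [610.1, -310.6, 164.3]
tcp_rot: [-1.571, -0.0, -1.623]
contact_force: [-0.3, 1.2, -1.9]
opening: 0.308
```

```bash
python3 look.py wrist w12 ; python3 -c "
from h import *
p,y=plan([610.7,-310.5,162.3],-93,[480,-180,162.3],-84,5)
plan(p,y,[566.9,-9.3,162.3],-84,6)"
```

```text
25.9 [ 609.6 -310.3  163.2] [-9.008e+01  4.000e-02 -9.301e+01]
[[-0.025, -0, -0.027, 0, -1.8, 0], [-0.025, -0, -0.027, 0, -1.8, 0], [-0.027, -0, -0.026, 0, -1.8, 0], [-0.027, -0, -0.025, 0, -1.8, 0], [-0.028, -0, -0.024, 0, -1.8, 0]]
end [ 480.2 -179.7  162.3] -84.0
[[-0.027, 0, 0.017, 0, -0, 0], [-0.026, 0, 0.018, 0, -0, 0], [-0.027, 0, 0.017, 0, -0, 0], [-0.027, 0, 0.017, 0, -0, 0], [-0.027, 0, 0.018, 0, -0, 0], [-0.026, 0, 0.017, 0, -0, 0]]
end [566.9  -9.7 162.3] -84.0
```

View pics/w12.png

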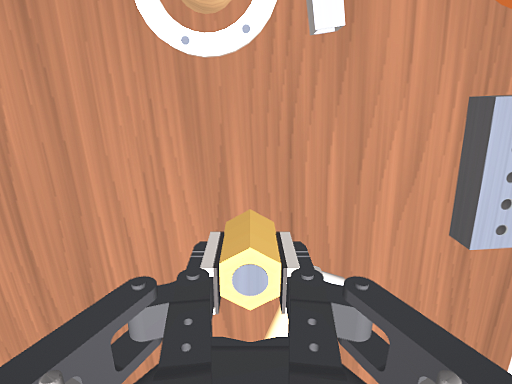

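>>> send_rows(
  series=[
    [-0.025, 0, -0.027, 0, -1.8, 0],
    [-0.025, 0, -0.027, 0, -1.8, 0],
    [-0.027, 0, -0.026, 0, -1.8, 0],
    [-0.027, 0, -0.025, 0, -1.8, 0],
    [-0.028, 0, -0.024, 0, -1.8, 0],
    [-0.027, 0, 0.017, 0, 0, 0],
    [-0.026, 0, 0.018, 0, 0, 0],
    [-0.027, 0, 0.017, 0, 0, 0],
  ],
)

```text
clock: 26.7
eef_pos: [522.6, -93.8, 163.0]
tcp_rot: [-1.573, 0.001, -1.467]
contact_force: [0.4, -0.8, -0.9]
opening: 0.311
```

>>> send_rows(
  series=[
    [-0.027, 0, 0.017, 0, 0, 0],
    [-0.027, 0, 0.018, 0, 0, 0],
    [-0.026, 0, 0.017, 0, 0, 0],
    [0, 0, 0, 0, 0, 0],
    [0, 0.03, 0, 0, 0, 0],
    [0, 0.03, 0, 0, 0, 0],
    [0, 0.03, 0, 0, 0, 0],
    [0, 0.03, 0, 0, 0, 0],
  ],
)

```text
clock: 27.5
eef_pos: [565.1, -10.5, 42.0]
tcp_rot: [-1.573, 0.0, -1.466]
contact_force: [0.5, -0.2, -1.4]
opening: 0.307
```

>>> send_rows(
  series=[
    [0, 0.015, 0, 0, 0, 0],
    [0, 0.008, 0, 0, 0, 0],
    [0, 0.004, 0, 0, 0, 0],
    [0, 0, 0, 0, 0, 0],
    [0, 0.001, 0, 0, 0, 0],
    [0, 0, 0, 0, 0, 0],
    [0, 0.001, 0, 0, 0, 0],
    [0, 0, 0, 0, 0, 0],
  ],
)

```text
clock: 28.3
eef_pos: [566.9, -9.9, 15.7]
tcp_rot: [-1.57, -0.0, -1.466]
contact_force: [-0.5, -0.5, 1.5]
opening: 0.306
```

>>> send_rows(
  series=[
    [0, 0, 0, 0, 0, 0],
    [0, 0, 0, 0, 0, 0],
    [0, 0, 0, 0, 0, 0],
    [0, 0, 0, 0, 0, 0],
  ],
  gripper=0.6,
)

```text
clock: 28.7
eef_pos: [566.7, -9.9, 15.3]
tcp_rot: [-1.571, -0.0, -1.466]
contact_force: [0.5, -0.6, 0.3]
opening: 0.602
```

>>> send_rows(
  series=[
    [0, -0.01, 0, 0, 0, 0],
    [0, -0.03, 0, 0, 0, 0],
    [0, -0.03, 0, 0, 0, 0],
    [0, -0.03, 0, 0, 0, 0],
    [0, -0.03, 0, 0, 0, 0],
    [0, -0.02, 0, 0, 0, 0],
    [0, 0, 0, 0, 0, 0],
    [0, 0, 0, 0, 0, 0],
  ],
)

```text
clock: 29.5
eef_pos: [566.7, -10.0, 165.8]
tcp_rot: [-1.57, -0.0, -1.466]
contact_force: [-0.5, 1.4, -1.0]
opening: 0.602
```

```bash
python3 look.py wrist w13 35 50;python3 look.py scene s13
```

```text
29.55 [566.1  -9.9 164.9] [-90.04   0.   -84.01]
[275.  51.] 162 z 43.0 circ [575.3 101.5] 38.1 rect [575.5 101.5] [ 0.9 76.1] 6.6
[189.  33.] 243 z 37.2 circ [506.5 110.4] 9.3 rect [506.3 110. ] [15.1 12. ] 5.7
[425. 175.] 506 z 42.8 circ [738.5   9.9] 24.4 rect [728.8  13.5] [48.7 20.8] 69.9
[250. 182.] 810 z 44.1 circ [566.6  -9.1] 15.5 rect [566.5  -9.2] [26.5 30.9] 5.5
[486. 295.] 878 z 42.2 circ [ 843.3 -117. ] 42.8 rect [ 831.1 -115.6] [85.6 26. ] 83.6
[250. 285.] 754 z 43.7 circ [ 580.2 -132.6] 27.8 rect [ 579.1 -124. ] [54.8 38.4] 7.8
29.6 [565.8 -10.  164.4] [-9.009e+01  1.000e-02 -8.401e+01]
```

View pics/w13.png

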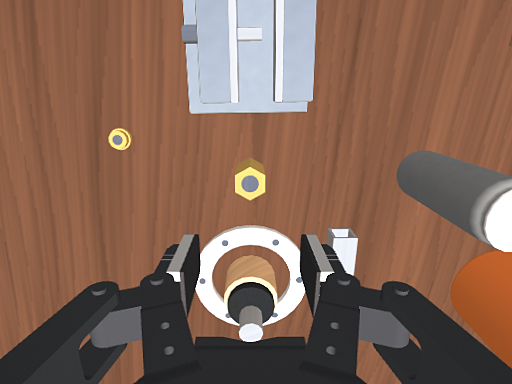

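View pics/s13.png

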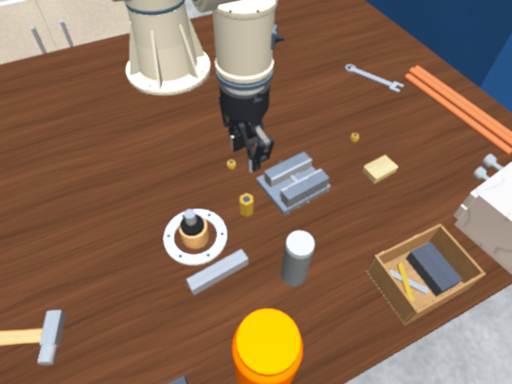

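Run:
```python
from h import *
for t in("scene0","s13"):
    P=cloud(pickle.load(open(t+".pkl","rb")))
    for nm,c,lo,hi,rr in [("offcut",(604,321),15,26,45),("ins_a",(490,328),11,20,16),("ins_b",(438,12),11,20,16),("can",(744,7),120,140,40),("bar",(679,-122),18,32,68),("foot",(582,-134),80,100,30),("coupling",(569,-9),38,50,20)]:
        q=P[(np.hypot(P[...,0]-c[0],P[...,1]-c[1])<rr)&(P[...,2]>lo)&(P[...,2]<hi)]
        if len(q)>5:
            a=cv2.minAreaRect(q[:,:2].astype(np.float32)); print(t,nm,len(q),np.round(a[0],1),np.round(a[1],1),round(a[2],1))
from rig import r
r.sign_off()
```

```text
scene0 offcut 439 [604.4 321.3] [45.5 72.1] 4.7
scene0 ins_a 32 [490.  328.6] [17.1 15.2] 65.9
scene0 ins_b 42 [438.4  13. ] [15.6 17.3] 31.5
scene0 can 565 [744.7   7.3] [44.1 46.4] 37.4
s13 offcut 435 [604.2 321.1] [45.3 71.1] 5.4
s13 ins_a 33 [491.4 328.1] [16.9 17.5] 7.8
s13 ins_b 40 [439.1  12.2] [17.8 16.7] 21.3
s13 can 566 [745.2   6.5] [44.8 45.7] 49.6
s13 bar 852 [ 680.1 -123.3] [ 27.2 120.5] 5.9
s13 foot 116 [ 583.3 -135.6] [20.9 20.4] 58.1
s13 coupling 140 [568.8 -11.2] [25.2 31.5] 64.2
the job is handed in; nothing more can be done
```

All four parts are placed and the job is handed in, at about 30 s on the robot's clock. Sign-off gives no verdict.

| Part | Last camera check | Allowed |
|---|---|---|
| Plug | less than 1 mm from the flange's centre, standing on the bench | 14 mm |
| Foot | upright on the plug, about 1 mm off its centre | 12 mm |
| Coupling | upright, about 1 mm from the midpoint of flange and vice | 15 mm each way |
| Bar | centre about 98 mm behind the flange's, within about 1 mm along the row | 97.5 mm ± 15 mm, ±15 mm along the row |
| Bar angle | within about 0.5° of parallel | 0.17 rad (about 10°) |

- **Things to leave alone:** the offcut, both inserts and the spray can measured within about 1.5 mm of where they began, which is camera noise.
- **Robot clear:** the gripper finished open, about 150 mm above where it released the coupling, touching nothing.
- **Disagreement:** the cameras differ from each other by 2 to 4 mm in absolute position. Positions relative to the flange agreed within about 1.5 mm between the wrist and scene cameras, well inside the tolerances.
- **Not checked:** I did not take a final picture from the top camera.

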